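# Count to the third gap and push the tin in

## Robot

A 6-joint arm with a two-finger parallel gripper is mounted at the origin on the work surface. World frame = base frame: x ahead of the robot, y to its left, z up, the work surface at z = 0. Lengths are in mm, angles in rad, forces in N, time in s.
With the tool pointing down it reaches from about 300 to 775 mm from the base axis. Payload 14.6 kg.
Tool frame: the origin (TCP) lies on the centre line of the jaws, within the pads' length; the fingertips stand 8 mm ahead of it and the grasp point (between the pads) lies 11 mm behind it; z points along the fingers, y is the direction in which the jaws open and shut (so a half turn about z gives the same grasp; the last joint's range is limited). The gripper opens to 94 mm and grips with 3 to 60 N. Pads are 16 mm wide; open, the fingers measure 119 mm over their backs; the gripper's body (75 mm by 177 mm) begins 78 mm behind the grasp point.
Start: joints at [1.073, 0.3, 1.521, -0, 1.321, -0.067], TCP at [229.675, 499.739, 213.446] pointing down, gripper open.
Joint ranges: [-3.03, 3.03], [-0.79, 2.21], [0.23, 2.52], [-1.04, 4.18], [0, 3.07], [-2.55, 2.55]. Speed limits (rad/s): [2.22, 2.22, 2.57, 3.14, 3.14, 3.14].

## Interface

Orientations are given as [roll, pitch, yaw] about the fixed x, y, z axes, in that order (R = Rz(yaw) Ry(pitch) Rx(roll)).
In Python, from cell import read_state, cams, manip gives the robot as it stands.
- The arm moves only by the shell command python3 -m handwheel 'ROWS' [OPENING] [FORCE]. ROWS is JSON, a list of rows, each a list of 4 numbers: the shift along the tool's x, y, z in m, then the turn about the tool's z in degrees. In form: [[dx, dy, dz, turn], ...]. A call has 1 to 5 rows; each row is the pose to reach, as a shift and turn from the pose measured when the call began, along the tool's axes at that moment; what a row does not reach only later rows make up. A row lasts 1/8 s, in which the tool goes at most 62.5 mm and 10.7 degrees, less where a joint would pass 70% of its speed; a pose out of reach is approached as far as the arm can. A call with a gripper value outside its range is refused whole. OPENING is the closure, from 0 (fully open) to 1 (shut), set as the call begins (- or left out, the last holds). The fingers move at their own pace and stop on an object; FORCE is the grip in N (left out, the last holds). Time passes only in rows, so rows that repeat a pose let the fingers close. It gives the time, the measured TCP pose, the force and the opening at its end, in the units of the state.
- read_state(): the state, without advancing time (a new reading comes with each control period).
- cams.camera(name): name is "scene" or "top" or "wrist"; returns the picture (384x512x3 uint8, red, green, blue); there is no depth.
- cams.get_calibration(name): a dict with "vertical_fov" (degrees; the focal length in pixels is half the picture's height over the tangent of half this angle, whatever the lens; pixels are square), "cx", "cy" (the principal point, pixels), "dist_coeffs" ([k1, k2, p1, p2, k3] as OpenCV has them; the pictures are not rectified), "R" (3x3) and "t" (3): a world point X has camera coordinates R X + t. Camera axes: x right, y down, z forward; pixel columns grow to the right and rows downward; lengths in mm; the calibration is good to about 2 mm. A picture is of the moment at which its call begins: read the wrist's pose just before it. get_calibration takes no time and is no camera call; for the wrist camera it gives the pose at the moment of the call.
- manip.sign_off(): hands the job in, once; it reports no verdict.
The state is a dict: "clock": time; "joints": joint angles; "qd": joint speeds; "effort": joint torques, N m; "eef_pos": TCP position; "eef_rot": TCP orientation; "wrist_force": force on the tool from outside, world axes, zero at the start; "moment": the same for the moment, N m; "finger_gap": finger opening in mm.
Only numpy, scipy, OpenCV 4.12 (cv2) and the standard library are available. Lean on these libraries where they do the work, as an engineer would, in place of code of your own. Each camera call takes 0.05 s, during which the arm holds its last target. There are 200 camera calls.

## Task

Starting at the red-knob end of the tin rack, count the gaps by running one closed fingertip along the top of its back rail, touching the rail above the first, second and third gap in turn and never the fourth. Then gently push the yellow tin over the counter into that third gap until it is home against the rack's back wall, without gripping, lifting or tipping it, and leave the other tins, the canister and the cup where they are.

Things in the scene. Friction and masses are not known exactly. Their poses are not given: they have to be found in the camera images.
- rack: Wooden divider rack fixed to the counter, open to the robot (its -x side) and at the top; no floor, tins slide on the counter. Origin on the counter; x from open front to back wall, y along the rack, z up. Four gaps 66 mm clear or more, centred at y = +108, +36, -36, -108 mm. The outer two hold the green and blue tins, the inner two are empty. The top rail: four bars, one per gap, 14 mm notches between.
- rack_mouth (a point): Middle of the rack's open front, on the counter: x = -30 mm, y = 0 of the rack. Three dividers 6 mm thick with rounded noses, 45 mm high at y = +72, 0, -72 mm and end walls 12 mm thick, 50 mm high at y = +147, -147 mm run from here to the back wall.
- rack_back (a point): Middle of the back wall's near face, on the counter: x = +20 mm, y = 0 of the rack; wall 12 mm thick, 60 mm high, rail on top along x = +26 mm, rail top 72 mm above the counter. A tin at home touches this face: origin at x = -11 mm of the rack, 12 mm of it still standing out of the gap. Third gap: y = -36 mm if the red knob is at +y, y = +36 mm if it is at -y.
- rail_a: round aluminium bar along the rack's y, 12 mm thick and 58 mm long, lying on top of the rack's back wall above the gap at y = +108 mm of the rack; rigid; origin at the bar's centre, 66 mm above the counter
- rail_b: round aluminium bar along the rack's y, 12 mm thick and 58 mm long, lying on top of the rack's back wall above the gap at y = +36 mm; rigid; origin at the bar's centre, 66 mm above the counter
- rail_c: round aluminium bar along the rack's y, 12 mm thick and 58 mm long, lying on top of the rack's back wall above the gap at y = -36 mm; rigid; origin at the bar's centre, 66 mm above the counter
- rail_d: round aluminium bar along the rack's y, 12 mm thick and 58 mm long, lying on top of the rack's back wall above the gap at y = -108 mm; rigid; origin at the bar's centre, 66 mm above the counter
- red_knob: Red fixed knob, 20 mm across and 20 mm high, standing on top of one end wall of the rack (y = +147 or -147 mm, x = -18 mm of the rack; its top is 70 mm above the counter). It marks the end from which gaps are counted. Origin at the centre of its underside.
- white_knob: White fixed knob of the same shape on the opposite end wall. Origin at the centre of its underside.
- yellow_tin: The tin to push: loose closed yellow tin, 62 mm long (x), 52 mm wide (y) and 48 mm high, flat lid of the same colour with a silver panel; origin at the centre of its underside, x along its length. Stands on the counter in front of the rack, 0.15 to 0.31 kg, slides under 5 N, up to 14 cm to either side of its gap and turned up to 0.3 rad from the rack; its long side goes into the gap (x along the rack's x).
- green_tin: Green tin, loose, in one of the outer gaps, 62 mm long (x), 52 mm wide (y) and 48 mm high, flat lid of the same colour with a silver panel; origin at the centre of its underside, x along its length
- blue_tin: Blue tin, loose, in the other outer gap, 62 mm long (x), 52 mm wide (y) and 48 mm high, flat lid of the same colour with a silver panel; origin at the centre of its underside, x along its length
- canister: Loose white canister with a blue band, 76 mm across, 125 mm high, left of the rack; origin at the centre of its underside
- cup: Loose black measuring cup, 72 mm across, 45 mm high, on the right of the work; origin at the centre of its underside

How it is judged:
By the outcome, as a careful person would: the job done as asked, in the order asked, and still so for the second after the job is handed in, with the robot touching nothing.
It also fails if it takes over 72 s, if anything falls off the work surface, if the arm or the gripper's body presses on something with over 40 N, if the wrist force passes 120 N, or if a joint passes its speed limit or range.

## Working session

There is one attempt and no reset: what is moved stays moved. The work goes in short steps, Python scripts to look and compute and a shell command to move; the robot and the scene stay as the last step left them, time stands still between calls to the robot, and variables do not carry over. Pictures are saved under pics/ and viewed, about 8 in all and at most 12, crops included, and the job is handed in when it is done.

```bash
ls; mkdir -p pics; python3 - <<'E'
from cell import read_state, cams
import cv2
for n in("scene","top"):
    im=cams.camera(n); cv2.imwrite(f"pics/{n}0.png",im[:,:,::-1])
    c=cams.get_calibration(n); print(n,c)
print(read_state())
E
```

```text
pics
scene {'vertical_fov': 53.77477809182468, 'cx': 261.70755364021824, 'cy': 187.69643904771598, 'dist_coeffs': array([-0.11749824,  0.        ,  0.        ,  0.        ,  0.        ]), 'R': array([[-0.47069471,  0.88212443, -0.01740652],
       [ 0.67892922,  0.34953075, -0.64566505],
       [-0.5634728 , -0.31572892, -0.76342233]]), 't': array([ 277.12358293, -331.88218827, 1219.37356177])}
top {'vertical_fov': 42.28763643778239, 'cx': 255.23873615475497, 'cy': 196.71691120786397, 'dist_coeffs': array([0.06697723, 0.        , 0.        , 0.        , 0.        ]), 'R': array([[-0.02684523, -0.99962811, -0.00479314],
       [-0.99864697,  0.0270319 , -0.04442425],
       [ 0.0445373 ,  0.00359408, -0.99900126]]), 't': array([   3.90422047,  550.42636798, 1229.01236097])}
{'clock': 0.1, 'joints': array([ 1.07340755e+00,  3.00434122e-01,  1.52151827e+00,  2.63123355e-05,
        1.32065452e+00, -6.66049474e-02]), 'qd': array([-0.0001125 , -0.00419352,  0.00046476,  0.00029877,  0.00185876,
       -0.00174625]), 'effort': array([-1.08309981e-03, -5.32653451e+01, -3.53278756e+01,  7.08542042e-02,
        2.35173589e-02, -2.73490951e-05]), 'eef_pos': array([229.56680188, 499.56206929, 212.93316505]), 'eef_rot': array([-3.14058233e+00, -9.29353510e-05,  2.71080225e+00]), 'wrist_force': array([-0.02887362,  0.10019019, -0.32492617]), 'moment': array([ 0.04399658,  0.01438032, -0.0051992 ]), 'finger_gap': 93.77700599782233}
```

View pics/top0.png

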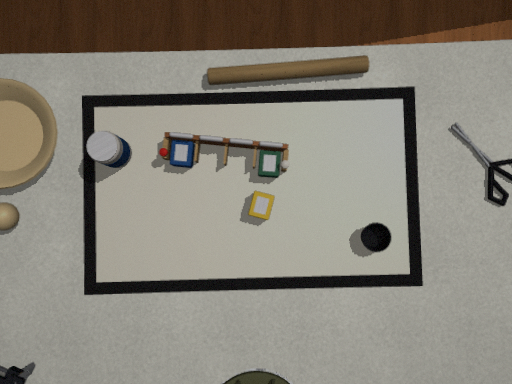

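View pics/scene0.png

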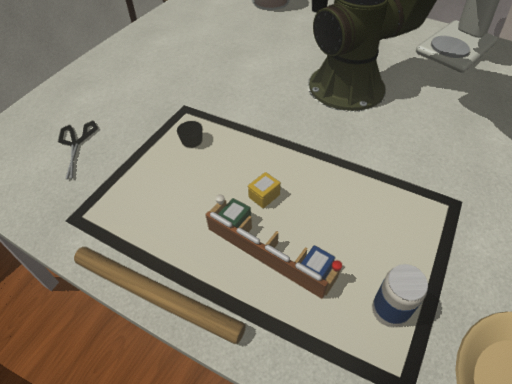

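The top view shows the red knob at (164,153), so it is at the rack's +y end, and the white knob at (285,165). The rack's open side faces the robot. Blue is in gap 1, green in gap 4, and the yellow tin is at (262,205), slightly turned. The scene view agrees.

```bash
cat > h.py <<'E'
import numpy as np, cv2
from cell import read_state, cams
def K(c):
    f=192/np.tan(np.radians(c["vertical_fov"])/2)
    return np.array([[f,0,c["cx"]],[0,f,c["cy"]],[0,0,1]])
def ray(c,uv,z):
    p=cv2.undistortPoints(np.float64(uv).reshape(-1,1,2),K(c),c["dist_coeffs"]).reshape(-1,2)
    d=np.c_[p,np.ones(len(p))]@c["R"]; o=-c["R"].T@c["t"]
    return o+d*((z-o[2])/d[:,2])[:,None]
def proj(c,X):
    return cv2.projectPoints(np.float64(X).reshape(-1,3),cv2.Rodrigues(c["R"])[0],c["t"],K(c),c["dist_coeffs"])[0].reshape(-1,2)
def blobs(m,amin=20):
    n,l,s,ce=cv2.connectedComponentsWithStats(m.astype(np.uint8))
    return [(s[i,4],ce[i],np.argwhere(l==i)[:,::-1]) for i in range(1,n) if s[i,4]>=amin]
def hsv(im): return [a.astype(int) for a in cv2.split(cv2.cvtColor(im,cv2.COLOR_RGB2HSV))]
def fill(p,shape):
    m=np.zeros(shape[:2],np.uint8); cv2.fillConvexPoly(m,cv2.convexHull(p.astype(np.int32)),1); return m
E
python3 - <<'E'
from h import *
np.set_printoptions(precision=1,suppress=True)
for n in("top","scene"):
    im=cv2.imread(f"pics/{n}0.png")[:,:,::-1].copy(); c=cams.get_calibration(n); h,s,v=hsv(im)
    for nm,m,z in (("red",((h<6)|(h>174))&(s>170)&(v>120),65),("yellow",(h>18)&(h<32)&(s>150)&(v>80),48)):
        for a,ce,p in blobs(m,15):
            r=cv2.minAreaRect(p.astype(np.float32)); w=ray(c,cv2.boxPoints(r),z)
            rw=cv2.minAreaRect(ray(c,p,z)[:,:2].astype(np.float32))
            print(n,nm,a,ce,ray(c,ce,z),rw)
im=cv2.imread("pics/top0.png"); cv2.imwrite("pics/crop.png",cv2.resize(im[120:230,140:300],None,fx=5,fy=5,interpolation=cv2.INTER_CUBIC))
E
```

```text
top red 42 [163.  151.3] [[662.9 207.1  65. ]] ((662.51708984375, 207.1636199951172), (15.34155559539795, 15.235228538513184), 43.465084075927734)
top yellow 261 [260.5 205.2] [[527.8 -23.4  48. ]] ((528.0320434570312, -23.516094207763672), (49.33470153808594, 59.39348602294922), 73.23396301269531)
scene red 52 [336.5 265. ] [[665.5 207.1  65. ]] ((665.4285888671875, 207.14105224609375), (13.166401863098145, 14.545045852661133), 26.895885467529297)
scene yellow 316 [260.8 189.5] [[551.7 -21.3  48. ]] ((545.2077026367188, -23.560020446777344), (56.2013053894043, 87.78497314453125), 84.92083740234375)
```

View pics/crop.png

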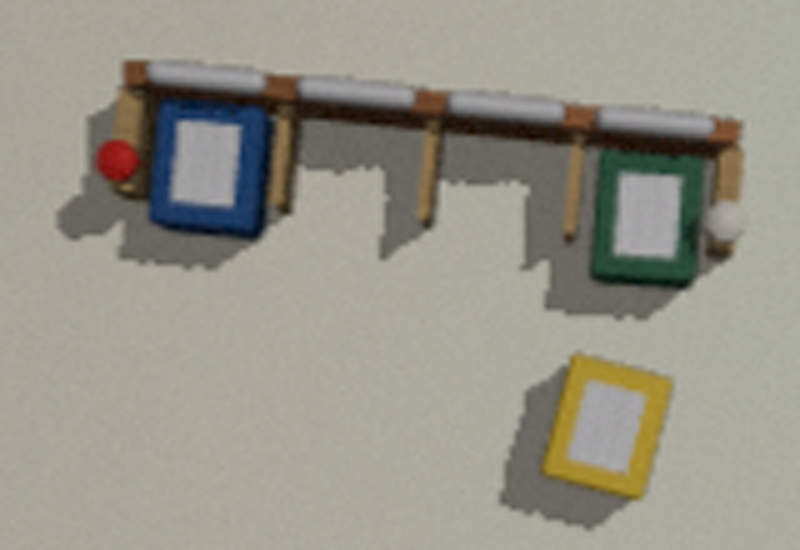

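The crop shows the bars at (207,78), (357,94), (507,107) and (656,121), the red knob at (118,160), the white knob at (724,221), and the yellow lid's corners at (575,354), (673,378), (643,497) and (544,475).

```bash
python3 - <<'E'
from h import *
np.set_printoptions(precision=1,suppress=True)
c=cams.get_calibration("top")
f=lambda q:np.array(q)/5.+[139.6,119.6]
im=cv2.imread("pics/top0.png")[:,:,::-1].copy();h,s,v=hsv(im)
rb=[p for p in blobs((s<40)&(v>135)) if 15<0 or True]
b=f([(207,78),(357,94),(507,107),(656,121)]);B=ray(c,b,72);print("bars",B)
d=B[0]-B[3]; yaw=np.arctan2(-d[0],d[1]);print("span",np.linalg.norm(d),"yaw",yaw)
k=ray(c,f([(118,160),(724,221)]),68);print("knobs",k); d=k[0]-k[1];print(np.linalg.norm(d),np.arctan2(-d[0],d[1]))
ex=np.array([np.cos(yaw),np.sin(yaw),0]);ey=np.array([-ex[1],ex[0],0])
O=B.mean(0)-26*ex; O2=k.mean(0)+18*ex; print("origin",O,O2)
T=ray(c,f([(575,354),(673,378),(643,497),(544,475)]),48);m=T.mean(0)
ax=(T[0]+T[1]-T[2]-T[3])/2; print("tin",m,np.linalg.norm(ax),np.linalg.norm(T[0]-T[1]),np.arctan2(ax[1],ax[0]))
print("tin in rack",(m-O)@ex,(m-O)@ey)
print("front of gap3 home", O-11*ex-36*ey)
for n,q in(("blue",[(160,100),(270,108),(265,240),(150,228)]),("green",[(602,150),(703,158),(692,285),(592,277)])):
    P=ray(c,f(q),48).mean(0)-O;print(n,P@ex,P@ey)
cs=cams.get_calibration("scene")
print(proj(cs,B),proj(cs,T))
E
```

```text
bars [[699.5 162.2  72. ]
 [690.   90.8  72. ]
 [681.8  19.3  72. ]
 [673.1 -51.7  72. ]]
span 215.49178305622567 yaw -0.12259975408715228
knobs [[661.8 206.1  68. ]
 [624.8 -83.   68. ]]
291.49373334678086 -0.1274645600339835
origin [660.3  58.3  72. ] [661.2  59.4  68. ]
tin [528.7 -25.4  48. ] 60.095526651508386 49.0006271222528 -0.27621165737751563
tin in rack -120.34180811031928 -99.1342061130507
front of gap3 home [645.   23.9  72. ]
blue -14.194921427024617 105.42476120230933
green -17.482317026482363 -108.13078809775482
[[308.6 267.8]
 [277.5 249.2]
 [248.  232.3]
 [220.9 216.3]] [[262.6 195. ]
 [247.4 184. ]
 [264.9 170.4]
 [280.3 180.5]]
```

```bash
cat >> h.py <<'E'
YAW=-0.125; O=np.array([660.5,58.8,0]); 
ex=np.array([np.cos(YAW),np.sin(YAW),0]); ey=np.array([-ex[1],ex[0],0])
from scipy.spatial.transform import Rotation as Rot
def go(rx,ry,z,yaw=None):
    "shift (mm, tool axes) and turn (deg) to rack-frame goal; yaw relative to rack, rad"
    s=read_state(); R=Rot.from_euler("xyz",s["eef_rot"]).as_matrix()
    g=O+rx*ex+ry*ey+[0,0,z]; d=R.T@(g-s["eef_pos"])
    t=0 if yaw is None else -np.degrees((YAW+yaw-s["eef_rot"][2]+np.pi)%(2*np.pi)-np.pi)
    p=s["eef_pos"]-O
    print("t %.2f rack x %.1f y %.1f z %.1f yaw %.3f gap %.0f F"%(s["clock"],p@ex,p@ey,p[2],(s["eef_rot"][2]-YAW)%(2*np.pi),s["finger_gap"]),s["wrist_force"].round(1),"| go",d.round(1),round(t,1))
E
python3 -m handwheel '[[-0.06,-0.012,0,-10],[-0.12,-0.023,0,-17.5],[-0.18,-0.035,0,-17.5],[-0.24,-0.046,0,-17.5],[-0.30,-0.058,0,-17.5]]' 1 10
python3 -c "
from h import *
go(26,108,150,np.pi)"
```

```text
clock: 0.72
eef_pos: [479.3, 320.1, 212.8]
eef_rot: [-3.14, -0.001, 3.016]
wrist_force: [-0.2, 0.3, -0.2]
finger_gap: 47.5
t 0.72 rack x -212.4 y 236.7 z 212.8 yaw 3.141 gap 48 F [-0.2  0.3 -0.2] | go [-238.5 -128.5   62.8] -0.0
```

```bash
python3 -m handwheel '[[-0.05,-0.027,0,0],[-0.1,-0.054,0,0],[-0.15,-0.081,0.0,0],[-0.2,-0.108,0.02,0],[-0.238,-0.128,0.06,0]]'
python3 -m handwheel '[[0,0,0,0],[0,0,0,0]]'
python3 - <<'E'
from h import *
np.set_printoptions(precision=1,suppress=True)
go(26,108,100,np.pi)
c=cams.get_calibration("wrist"); im=cams.camera("wrist"); cv2.imwrite("pics/w1.png",im[:,:,::-1])
P=[O+26*ex+y*ey+[0,0,72] for y in(108,36,-36,-108)]; print(proj(c,P)); print(c)
E
```

```text
clock: 1.35
eef_pos: [701.4, 161.6, 153.0]
eef_rot: [-3.141, 0.002, 3.015]
wrist_force: [0.6, 0.5, -0.8]
finger_gap: 0.7
clock: 1.6
eef_pos: [701.3, 162.1, 153.6]
eef_rot: [-3.141, 0.002, 3.015]
wrist_force: [-1.4, 0.2, 0.5]
finger_gap: 0.6
t 1.60 rack x 27.6 y 107.5 z 153.6 yaw 3.140 gap 1 F [-1.4  0.2  0.5] | go [ 1.7  0.5 53.6] -0.1
[[257.9 196.5]
 [180.5 196.7]
 [103.8 196.8]
 [ 28.3 197. ]]
{'vertical_fov': 68.25446475250179, 'cx': 256.93781716101495, 'cy': 190.49807418701195, 'dist_coeffs': array([-0.,  0.,  0.,  0.,  0.]), 'R': array([[ 0.1,  1. ,  0. ],
       [ 1. , -0.1,  0.3],
       [ 0.3, -0. , -1. ]]), 't': array([-249.4, -663.7,  159.4])}
```

View pics/w1.png

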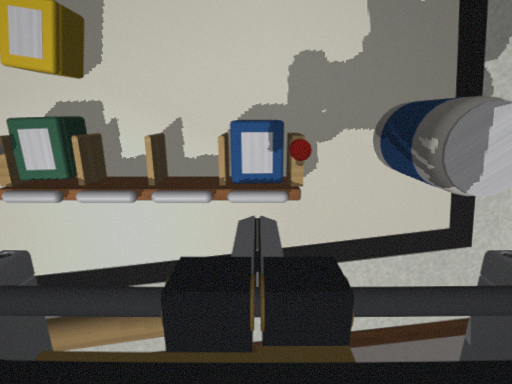

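The wrist view shows the bars at about (258,196), (182,197), (107,197) and (32,197). That matches the prediction to 1–4 px. The closed fingertip stands over bar one (the red-knob/blue end), so I descend.

```bash
python3 -m handwheel '[[0.0015,0,0.04,0],[0.0015,0,0.06,0],[0.0015,0,0.068,0],[0.0015,0,0.068,0],[0.0015,0,0.068,0]]'
python3 -m handwheel '[[0,0,0.0015,0],[0,0,0.003,0],[0,0,0.003,0]]'
python3 -c "
from h import *
go(26,108,80,np.pi)"
```

```text
clock: 2.28
eef_pos: [700.6, 162.9, 88.0]
eef_rot: [3.141, 0.005, 3.016]
wrist_force: [-0.4, -0.2, 0.7]
finger_gap: 0.6
clock: 2.65
eef_pos: [700.5, 162.9, 85.0]
eef_rot: [3.141, 0.005, 3.016]
wrist_force: [0.4, -0.2, 0.1]
finger_gap: 0.8
t 2.65 rack x 26.8 y 108.3 z 85.0 yaw 3.141 gap 1 F [ 0.4 -0.2  0.1] | go [ 0.8 -0.3  5. ] -0.0
```

```bash
python3 -m handwheel '[[0,0,0.0015,0],[0,0,0.003,0],[0,0,0.003,0]]'
python3 -m handwheel '[[0,0,0.001,0],[0,0,0.0015,0],[0,0,0.0015,0]]'
```

```text
clock: 3.02
eef_pos: [700.5, 162.9, 81.7]
eef_rot: [3.141, 0.005, 3.016]
wrist_force: [0.1, -0.1, -0.2]
finger_gap: 0.7
clock: 3.4
eef_pos: [700.5, 162.9, 80.3]
eef_rot: [3.141, 0.005, 3.016]
wrist_force: [-0.1, -0.2, 0.7]
finger_gap: 0.7
```

```bash
python3 -m handwheel '[[0,0,0.0005,0],[0,0,0.001,0],[0,0,0.001,0]]'
```

```text
clock: 3.78
eef_pos: [700.6, 162.9, 80.1]
eef_rot: [3.141, 0.005, 3.016]
wrist_force: [-2.6, -0.5, 5.8]
finger_gap: 0.5
```

```bash
for i in 1; do python3 -m handwheel '[[0,-0.009,0.001,0],[0,-0.018,0.001,0],[0,-0.027,0.001,0],[0,-0.036,0.001,0],[0,-0.036,0.001,0]]'; done
python3 -c "
from h import *
go(26,36,80,np.pi)"
```

```text
clock: 4.4
eef_pos: [695.9, 126.3, 78.7]
eef_rot: [3.141, 0.005, 3.015]
wrist_force: [-0.1, 0.7, -0.1]
finger_gap: 0.6
t 4.40 rack x 26.7 y 71.4 z 78.7 yaw 3.140 gap 1 F [-0.1  0.7 -0.1] | go [  0.7 -35.4  -1.4] -0.1
```

```bash
python3 -m handwheel '[[0,0,-0.003,0],[0,-0.01,-0.003,0],[0,-0.018,-0.003,0],[0,-0.018,-0.001,0],[0,-0.018,-0.0005,0]]'
python3 -m handwheel '[[0,0,0.001,0],[0,0,0.001,0]]'
python3 -c "
from h import *
go(26,10,80,np.pi)"
```

```text
clock: 5.03
eef_pos: [693.9, 107.5, 80.0]
eef_rot: [-3.141, 0.005, 3.015]
wrist_force: [-4.7, -7.0, 9.2]
finger_gap: 0.4
clock: 5.28
eef_pos: [693.9, 107.3, 80.0]
eef_rot: [-3.141, 0.006, 3.015]
wrist_force: [-4.8, -2.0, 9.4]
finger_gap: 0.6
t 5.28 rack x 27.1 y 52.3 z 80.0 yaw 3.140 gap 1 F [-4.8 -2.   9.4] | go [  1.  -42.3   0. ] -0.1
```

```bash
python3 -m handwheel '[[0,-0.009,0.0006,0],[0,-0.018,0.0006,0],[0,-0.027,0.0006,0],[0,-0.036,0.0006,0],[0,-0.036,0.0006,0]]'
python3 -m handwheel '[[0,0,-0.002,0],[0,-0.01,-0.002,0],[0,-0.022,-0.002,0],[0,-0.032,-0.001,0],[0,-0.032,0,0]]'
python3 -c "
from h import *
go(26,-30,80,np.pi)"
```

```text
clock: 5.9
eef_pos: [689.7, 70.7, 80.1]
eef_rot: [-3.14, 0.007, 3.014]
wrist_force: [-0.4, -1.9, 6.8]
finger_gap: 0.3
clock: 6.52
eef_pos: [685.5, 37.6, 80.1]
eef_rot: [-3.14, 0.007, 3.013]
wrist_force: [-1.5, -2.9, 5.2]
finger_gap: 0.6
t 6.53 rack x 27.5 y -17.9 z 80.1 yaw 3.138 gap 1 F [-1.5 -2.9  5.2] | go [  1.4 -12.1   0.1] -0.2
```

```bash
python3 -m handwheel '[[0.001,-0.009,0.0005,0],[0.001,-0.018,0.0005,0],[0.001,-0.018,0.0005,0]]'
python3 -m handwheel '[[0,0,-0.05,0],[0.01,0,-0.07,5],[0.06,-0.03,-0.08,15],[0.11,-0.08,-0.08,25],[0.14,-0.12,-0.08,35]]'
python3 -c "
from h import *
go(-120,-157,60,np.pi/2)"
```

```text
clock: 6.9
eef_pos: [682.3, 18.8, 80.1]
eef_rot: [-3.139, 0.008, 3.012]
wrist_force: [-1.0, -2.9, 6.3]
finger_gap: 0.6
clock: 7.52
eef_pos: [525.2, -82.8, 159.0]
eef_rot: [3.14, 0.007, 2.396]
wrist_force: [0.7, -0.6, 0.7]
finger_gap: 0.7
t 7.53 rack x -116.6 y -157.4 z 159.0 yaw 2.521 gap 1 F [ 0.7 -0.6  0.7] | go [ 3.7 -1.8 99. ] 54.4
```

```bash
python3 -m handwheel '[[0,0,0,10],[0,0,0,20],[0,0,0,30],[0,0,0,40],[0,0,0,50]]' 0.68 10
python3 -m handwheel '[[0,0,0,4],[0,0,0,4],[0,0,0,4]]'
python3 - <<'E'
from h import *
np.set_printoptions(precision=1,suppress=True)
go(-120,-157,22,np.pi/2)
for n in("top","wrist"):
    c=cams.get_calibration(n); im=cams.camera(n); cv2.imwrite(f"pics/{n}2.png",im[:,:,::-1]);h,s,v=hsv(im)
    for a,ce,p in blobs((h>18)&(h<32)&(s>150)&(v>80),60):
        W=ray(c,p,48); q=np.c_[(W-O)@ex,(W-O)@ey].astype(np.float32); print(n,a,cv2.minAreaRect(q))
E
python3 -c "
import cv2,numpy as np
a=cv2.imread('pics/top2.png')[110:310,120:400];b=cv2.imread('pics/wrist2.png')
a=cv2.resize(a,(400,286));b=cv2.resize(b,(400,300));cv2.imwrite('pics/both2.png',np.vstack([a,b]))"
```

```text
clock: 8.15
eef_pos: [524.8, -83.2, 158.6]
eef_rot: [3.136, 0.004, 1.517]
wrist_force: [0.6, -1.2, -0.9]
finger_gap: 30.2
clock: 8.52
eef_pos: [524.6, -83.3, 158.5]
eef_rot: [3.136, 0.003, 1.449]
wrist_force: [-0.1, 0.9, 0.7]
finger_gap: 30.0
t 8.53 rack x -117.1 y -157.9 z 158.5 yaw 1.574 gap 30 F [-0.1  0.9  0.7] | go [  1.4  -3.6 136.4] 0.2
top 129 ((-119.64501953125, -84.23784637451172), (62.70671081542969, 27.419614791870117), 2.993072032928467)
wrist 1845 ((-120.2744140625, -99.81451416015625), (50.421119689941406, 60.0474853515625), 80.99840545654297)
```

View pics/both2.png

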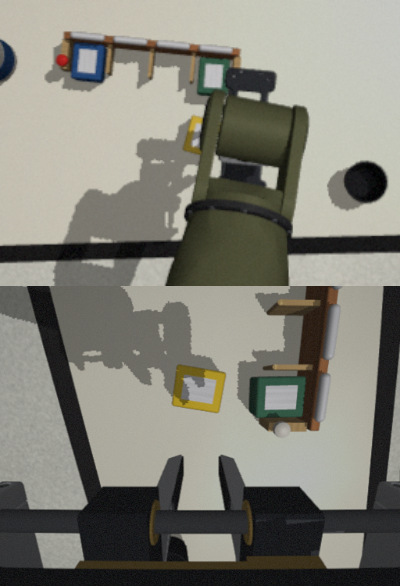

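The view shows the tin undisturbed at rack (-120,-100), turned about -9°. The fingers are beside it on its -y side with space to descend.

```bash
python3 -m handwheel '[[0,-0.003,0.05,0],[0,-0.003,0.1,0],[0,-0.003,0.13,0],[0,-0.003,0.135,0],[0,-0.003,0.136,0]]'
python3 -c "
from h import *
go(-120,-136,22,np.pi/2)"
```

```text
clock: 9.25
eef_pos: [522.9, -83.5, 23.4]
eef_rot: [3.135, 0.003, 1.449]
wrist_force: [-0.2, 0.1, -0.4]
finger_gap: 29.9
t 9.25 rack x -118.8 y -158.3 z 23.4 yaw 1.574 gap 30 F [-0.2  0.1 -0.4] | go [22.3 -1.2  1.3] 0.2
```

```bash
python3 -m handwheel '[[0.004,0,0,0],[0.009,0,0,0],[0.014,0,0,0],[0.018,0,0,0],[0.022,0,0,0]]'
python3 -m handwheel '[[0.004,0,0,0],[0.008,0,0,0],[0.012,0,0,0],[0.016,0,0,0],[0.020,0,0,0]]'
python3 -m handwheel '[[0.004,0,0,0],[0.008,0,0,0],[0.012,0,0,0],[0.016,0,0,0],[0.020,0,0,0]]'
python3 - <<'E'
from h import *
go(-120,-70,22,np.pi/2)
for n in("wrist","scene"):
    c=cams.get_calibration(n); im=cams.camera(n); cv2.imwrite(f"pics/{n}3.png",im[:,:,::-1]);h,s,v=hsv(im)
    for a,ce,p in blobs((h>18)&(h<32)&(s>150)&(v>80),60):
        W=ray(c,p,48); q=np.c_[(W-O)@ex,(W-O)@ey].astype(np.float32); print(n,a,cv2.minAreaRect(q))
E
```

```text
clock: 9.88
eef_pos: [525.8, -61.5, 23.5]
eef_rot: [3.135, 0.004, 1.449]
wrist_force: [0.6, -2.0, 1.0]
finger_gap: 29.8
clock: 10.5
eef_pos: [528.3, -41.4, 23.4]
eef_rot: [3.135, 0.004, 1.449]
wrist_force: [-0.1, -1.4, 0.9]
finger_gap: 30.1
clock: 11.12
eef_pos: [530.7, -21.3, 23.4]
eef_rot: [3.135, 0.004, 1.449]
wrist_force: [-0.3, -2.9, 2.6]
finger_gap: 30.3
t 11.12 rack x -118.8 y -95.7 z 23.4 yaw 1.574 gap 30 F [-0.3 -2.9  2.6] | go [25.7 -1.2  1.3] 0.2
wrist 6238 ((-124.46810150146484, -58.63703918457031), (60.44012451171875, 52.93091583251953), 0.8245081305503845)
scene 261 ((-107.13810729980469, -55.413185119628906), (81.42118835449219, 51.89276123046875), 0.421364426612854)
```

View pics/wrist3.png

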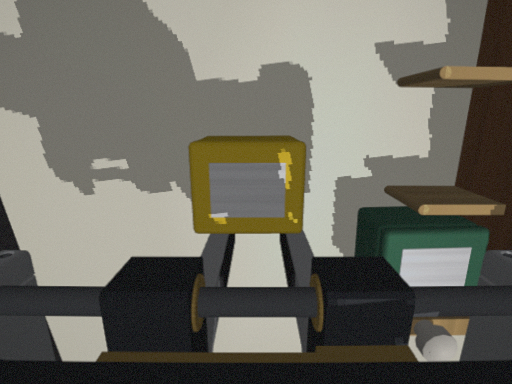

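The wrist view shows the tin flat against both fingertips (near edge at row 232, columns 195–305), squared to the rack and centred near y = -60. About 24 mm more to go.

```bash
python3 -m handwheel '[[0.004,0,0,0],[0.008,0,0,0],[0.012,0,0,0],[0.016,0,0,0],[0.020,0,0,0]]'
python3 -m handwheel '[[0.003,0,0,0],[0.0045,0,0,0],[0.0045,0,0,0]]'
python3 -m handwheel '[[-0.003,0,0,0],[-0.01,0,0,0],[-0.03,0,0,0],[-0.05,0,0,0],[-0.05,0,0,0]]'
python3 -m handwheel '[[0,0,-0.05,0],[0,0,-0.1,0],[0,0,-0.1,0]]'
python3 - <<'E'
from h import *
go(-205,-36,125,np.pi)
for n in("wrist","scene","top"):
    c=cams.get_calibration(n); im=cams.camera(n); cv2.imwrite(f"pics/{n}4.png",im[:,:,::-1]);h,s,v=hsv(im)
    for a,ce,p in blobs((h>18)&(h<32)&(s>150)&(v>50),60):
        W=ray(c,p,48); q=np.c_[(W-O)@ex,(W-O)@ey].astype(np.float32); print(n,a,cv2.minAreaRect(q))
E
```

```text
clock: 11.85
eef_pos: [533.1, -1.0, 23.2]
eef_rot: [3.135, 0.004, 1.449]
wrist_force: [0.2, -2.3, 1.9]
finger_gap: 29.9
clock: 12.22
eef_pos: [533.6, 3.7, 23.1]
eef_rot: [3.135, 0.003, 1.449]
wrist_force: [0.9, -0.9, -0.4]
finger_gap: 30.2
clock: 12.85
eef_pos: [527.4, -47.1, 23.3]
eef_rot: [3.135, 0.003, 1.448]
wrist_force: [-0.1, -0.5, -1.1]
finger_gap: 30.1
clock: 13.22
eef_pos: [528.4, -46.4, 126.7]
eef_rot: [3.129, 0.003, 1.448]
wrist_force: [0.8, 0.6, 0.4]
finger_gap: 29.7
t 13.22 rack x -118.0 y -120.9 z 126.7 yaw 1.573 gap 30 F [0.8 0.6 0.4] | go [ 85.1 -86.9   0.3] -89.9
wrist 2531 ((-124.85307312011719, -35.11784362792969), (60.037864685058594, 50.071014404296875), 0.014646289870142937)
scene 250 ((-84.09600067138672, -27.509361267089844), (41.65840148925781, 53.33281707763672), 7.078982830047607)
top 160 ((-125.59416198730469, -27.461870193481445), (59.06375503540039, 36.86571502685547), 0.7415288090705872)
```

View pics/wrist4.png

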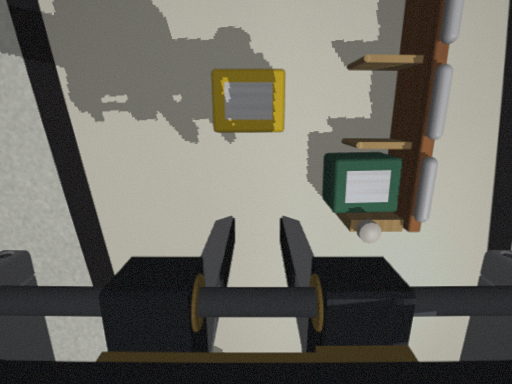

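The wrist view shows the tin at columns 213–285, rows 69–131, square and on the line of the third gap (divider tops at rows 62 and 144; the gap middle is near 102). Next I go behind it.

```bash
python3 -m handwheel '[[0.02,-0.02,0,-10],[0.04,-0.04,0,-20],[0.06,-0.06,0,-30],[0.085,-0.080,0,-40],[0.085,-0.080,0,-50]]'
python3 -m handwheel '[[0,0,0,-10],[0,0,0,-20],[0,0,0,-30],[0,0,0,-40],[0,0,0,-40]]'
python3 -c "
from h import *
go(-198,-36,22,np.pi)"
```

```text
clock: 14.0
eef_pos: [455.7, 49.3, 120.1]
eef_rot: [-3.14, 0.004, 2.328]
wrist_force: [0.1, -0.0, 0.8]
finger_gap: 30.1
clock: 14.62
eef_pos: [455.2, 49.4, 118.9]
eef_rot: [-3.138, 0.0, 3.025]
wrist_force: [0.6, 0.2, 0.3]
finger_gap: 30.0
t 14.62 rack x -202.5 y -34.9 z 118.9 yaw 3.150 gap 30 F [0.6 0.2 0.3] | go [-4.5 -0.8 96.9] 0.5
```

```bash
python3 -m handwheel '[[0,-0.001,0.04,0.4],[0,-0.001,0.08,0.4],[0,-0.001,0.095,0.4],[0,-0.001,0.096,0.4],[0,-0.001,0.096,0.4]]'
python3 -m handwheel '[[-0.006,0,0,0],[-0.014,0,0,0],[-0.022,0,0,0],[-0.028,0,0,0],[-0.033,0,0,0]]'
python3 -m handwheel '[[-0.004,0,0,0],[-0.008,0,0,0],[-0.012,0,0,0],[-0.016,0,0,0],[-0.020,0,0,0]]'
python3 -m handwheel '[[-0.004,0,0,0],[-0.008,0,0,0],[-0.012,0,0,0],[-0.016,0,0,0],[-0.020,0,0,0]]'
python3 - <<'E'
from h import *
go(-50,-36,22,np.pi)
for n in("wrist",):
    c=cams.get_calibration(n); im=cams.camera(n); cv2.imwrite(f"pics/{n}5.png",im[:,:,::-1]);h,s,v=hsv(im)
    for a,ce,p in blobs((h>18)&(h<32)&(s>150)&(v>50),60):
        W=ray(c,p,48); q=np.c_[(W-O)@ex,(W-O)@ey].astype(np.float32); print(n,a,cv2.minAreaRect(q))
E
```

```text
clock: 15.25
eef_pos: [455.6, 48.1, 23.9]
eef_rot: [-3.138, 0.001, 3.017]
wrist_force: [0.6, 0.3, -0.1]
finger_gap: 29.8
clock: 15.88
eef_pos: [488.8, 43.9, 23.9]
eef_rot: [-3.138, 0.001, 3.017]
wrist_force: [-0.3, 0.7, 0.4]
finger_gap: 30.5
clock: 16.5
eef_pos: [508.9, 41.4, 23.9]
eef_rot: [-3.138, 0.001, 3.017]
wrist_force: [-1.0, 0.5, -0.1]
finger_gap: 30.0
clock: 17.12
eef_pos: [528.9, 38.9, 23.9]
eef_rot: [-3.138, 0.001, 3.017]
wrist_force: [-1.1, -0.8, -0.3]
finger_gap: 30.2
t 17.12 rack x -128.0 y -36.1 z 23.9 yaw 3.142 gap 30 F [-1.1 -0.8 -0.3] | go [-78.    0.1   2. ] 0.0
wrist 2399 ((-121.35313415527344, -36.52351760864258), (32.684017181396484, 35.55404281616211), 0.08634686470031738)
wrist 1469 ((-71.24185943603516, -35.27851867675781), (24.143688201904297, 50.71384048461914), 0.12356091290712357)
```

View pics/wrist5.png

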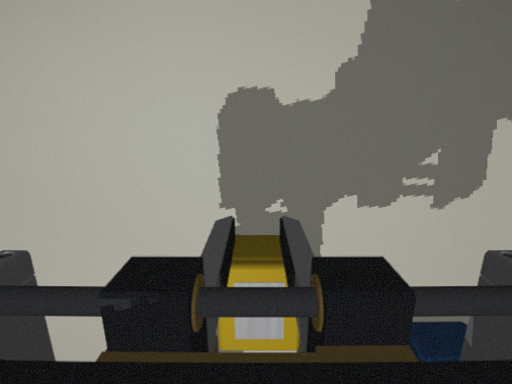

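The wrist view shows the tin's rear face flat behind both fingers, not between them, with the lid's far edge at rack x = -59 and y = -35. It is on line, so I push on.

```bash
python3 -m handwheel '[[-0.004,0,0,0],[-0.008,0,0,0],[-0.012,0,0,0],[-0.016,0,0,0],[-0.020,0,0,0]]'
python3 -m handwheel '[[-0.004,0,0,0],[-0.008,0,0,0],[-0.012,0,0,0],[-0.016,0,0,0],[-0.020,0,0,0]]'
python3 -m handwheel '[[-0.004,0,0,0],[-0.008,0,0,0],[-0.012,0,0,0],[-0.016,0,0,0],[-0.020,0,0,0]]'
python3 -m handwheel '[[-0.003,0,0,0],[-0.006,0,0,0],[-0.009,0,0,0],[-0.011,0,0,0],[-0.012,0,0,0]]'
python3 -c "
from h import *
go(-50,-36,22,np.pi)"
```

```text
clock: 17.8
eef_pos: [549.5, 36.3, 24.0]
eef_rot: [-3.138, 0.002, 3.017]
wrist_force: [-1.0, 0.4, -0.3]
finger_gap: 29.8
clock: 18.42
eef_pos: [569.6, 33.8, 24.0]
eef_rot: [-3.138, 0.002, 3.017]
wrist_force: [-0.3, -0.6, -0.3]
finger_gap: 29.9
clock: 19.05
eef_pos: [589.7, 31.3, 24.0]
eef_rot: [-3.138, 0.002, 3.017]
wrist_force: [-1.0, -0.8, -1.0]
finger_gap: 30.0
clock: 19.68
eef_pos: [601.7, 29.8, 24.0]
eef_rot: [-3.138, 0.002, 3.017]
wrist_force: [-0.9, -0.5, 0.6]
finger_gap: 30.0
t 19.68 rack x -54.8 y -36.1 z 24.0 yaw 3.142 gap 30 F [-0.9 -0.5  0.6] | go [-4.8  0.1  2. ] 0.0
```

```bash
python3 -m handwheel '[[-0.001,0,0,0],[-0.002,0,0,0],[-0.003,0,0,0],[-0.003,0,0,0]]'
python3 -m handwheel '[[-0.0005,0,0,0],[-0.001,0,0,0],[-0.001,0,0,0]]'
python3 -m handwheel '[[-0.0005,0,0,0],[-0.001,0,0,0],[-0.001,0,0,0]]'
```

```text
clock: 20.18
eef_pos: [604.8, 29.4, 24.0]
eef_rot: [-3.138, 0.002, 3.017]
wrist_force: [-1.0, 0.3, 0.4]
finger_gap: 30.1
clock: 20.55
eef_pos: [605.8, 29.3, 24.1]
eef_rot: [-3.138, 0.002, 3.017]
wrist_force: [-0.0, 0.9, -0.1]
finger_gap: 30.1
clock: 20.92
eef_pos: [606.4, 29.2, 24.1]
eef_rot: [-3.138, 0.001, 3.017]
wrist_force: [-4.6, 0.1, 2.4]
finger_gap: 30.0
```

```bash
python3 -m handwheel '[[-0.0005,0,0,0],[-0.001,0,0,0],[-0.001,0,0,0]]'
python3 -c "
from h import *
go(-50,-36,22,np.pi)"
```

```text
clock: 21.3
eef_pos: [606.5, 29.3, 24.1]
eef_rot: [-3.138, -0.002, 3.017]
wrist_force: [-10.6, 0.3, 6.6]
finger_gap: 30.2
t 21.30 rack x -49.9 y -36.0 z 24.1 yaw 3.142 gap 30 F [-10.6   0.3   6.6] | go [0.1 0.1 2.1] 0.0
```

The tin is home: motion stalled at rack x = -49.9 (expected -50) with 10.6 N. Now I back off straight, lift, and check.

```bash
python3 -m handwheel '[[0.002,0,0,0],[0.006,0,0,0],[0.02,0,0,0],[0.04,0,0,0],[0.07,0,0,0]]'
python3 -m handwheel '[[0.03,0,-0.05,0],[0.08,0,-0.1,0],[0.13,0,-0.15,0],[0.18,0,-0.17,0],[0.2,0,-0.18,0]]'
python3 -m handwheel '[[0,0,0,0],[0,0,0,0]]'
python3 - <<'E'
from h import *
go(-300,-36,200,np.pi)
im=cams.camera("top"); cv2.imwrite("pics/top6.png",im[:,:,::-1]); c=cams.get_calibration("top")
h,s,v=hsv(im)
for a,ce,p in blobs((h>18)&(h<32)&(s>150)&(v>50),40):
    W=ray(c,p,48); q=np.c_[(W-O)@ex,(W-O)@ey].astype(np.float32); print(a,cv2.minAreaRect(q))
a=cv2.imread("pics/top0.png")[110:280,80:400]; b=im[110:280,80:400,::-1]
cv2.imwrite("pics/cmp.png",cv2.resize(np.vstack([a,b]),None,fx=1.75,fy=1.75,interpolation=cv2.INTER_CUBIC))
E
```

```text
clock: 21.92
eef_pos: [536.5, 37.9, 24.2]
eef_rot: [-3.138, -0.001, 3.017]
wrist_force: [0.3, 0.2, 0.6]
finger_gap: 30.1
clock: 22.55
eef_pos: [336.8, 63.6, 205.8]
eef_rot: [-3.139, 0.002, 3.017]
wrist_force: [0.1, -0.1, 0.3]
finger_gap: 30.2
clock: 22.8
eef_pos: [337.4, 63.5, 205.6]
eef_rot: [-3.139, 0.003, 3.017]
wrist_force: [0.4, 0.9, -0.5]
finger_gap: 30.4
t 22.80 rack x -321.2 y -35.6 z 205.6 yaw 3.142 gap 30 F [ 0.4  0.9 -0.5] | go [-21.2  -0.4   5.7] 0.0
319 ((-11.700639724731445, -34.626426696777344), (50.92074966430664, 64.4759292602539), 89.95548248291016)
```

View pics/cmp.png

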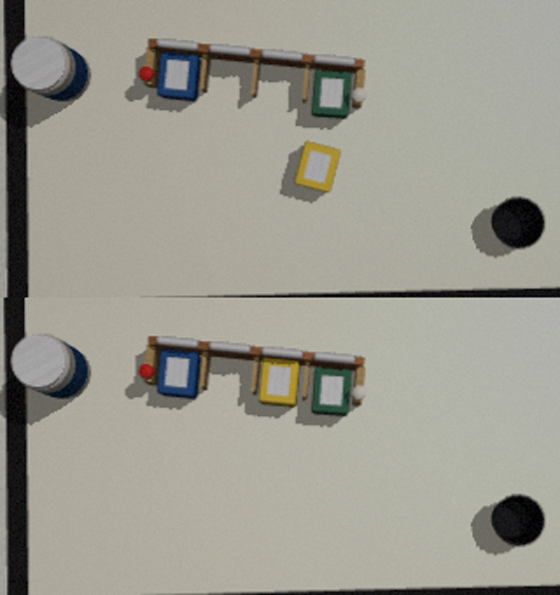

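The before/after comparison shows the yellow tin at (279,382) in the third gap, measured at rack (-11.7,-34.6) against a home position of (-11,-36). Blue, green, the canister and the cup have not moved.

```bash
python3 -c "
from cell import manip
print(manip.sign_off())"
```

```text
the job is handed in; nothing more can be done
None
```

The yellow tin is home in the third gap from the red-knob end, and the job is handed in at about 23 s.

**Rail count:** I ran the closed fingertip along bars one, two and three in turn, with contact forces of about 5–9 N at the points where I read them. The last contact was about y = -37 mm of the rack, well short of the fourth bar. At the first notch the tip dropped about 1.4 mm between the bars, so I lifted it about 2–3 mm to cross each notch. The run was therefore not one unbroken contact.

**Push:** I pushed the tin with two part-open fingertips flat against its side, then against its rear face. Wrist forces read 1–4 N while it slid. It stopped against the back wall at the expected tool position, with a reading of 10.6 N.

**Last checks:** The final top picture puts the tin at rack (-11.7, -34.6) mm, against a home position of (-11, -36). That is within the camera's 2 mm accuracy, and it stands square to the rack. The blue and green tins, canister and cup look unmoved in the before/after pictures, and the robot was clear of everything. None of these last checks failed or disagreed.

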